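# Flip the stock markers on the sweet tubs

### The arm

A 7-joint arm with a two-finger parallel gripper is mounted at the origin on the work surface. World frame = base frame: x ahead of the robot, y to its left, z up, the work surface at z = 0. Lengths are in m, angles in rad, forces in N, time in s.
With the tool pointing down it reaches from about 0.425 to 0.875 m from the base axis. Payload 4.7 kg.
Tool frame: the origin (TCP) lies on the centre line of the jaws, within the pads' length; the fingertips stand 8 mm ahead of it and the grasp point (between the pads) lies 11 mm behind it; z points along the fingers, y is the line along which they close (so a half turn about z gives the same grasp; the last joint's range is limited). The gripper opens to 85 mm and grips with 20 to 120 N. Pads are 22 mm wide; open, the fingers measure 114 mm over their backs; the gripper's body (76 mm by 85 mm) begins 54 mm behind the grasp point. The pads swing forward as they close: fully open they stand 13 mm farther back than shut.
Start: joints at [-1.271, 0.321, -0.07, 1.45, 0.023, 1.371, -0.057], TCP at [0.183, 0.624, 0.239] pointing down, gripper open.
Joint ranges: [-2.86, 2.86], [-0.3, 2.09], [-1.38, 1.24], [0.06, 2.45], [-1.56, 4.7], [0.09, 2.05], [-2.69, 2.69]. Speed limits (rad/s): [2.57, 2.57, 3.14, 3.14, 3.14, 3.14, 3.14].

### API

Orientations are given as a 3x3 rotation matrix whose columns are the frame's x, y, z axes.
In Python, from station import robot gives the robot as it stands. The module is installed in compiled form; this text tells all that it offers.
- The arm moves only by the tool servo_tool, never from a script. Its argument "rows" is a list of rows, each a list of 3 entries, a list of its own where there are three numbers: the closure, from 0 (fully open) to 1 (shut), then the shift along the tool's x, y, z in units of 30 mm (1.0 is 30 mm), then the turn about the tool's z in units of 6 degrees (1.0 is 6 degrees). In form: [[gripper, [tx, ty, tz], spin], ...]. A call has 1 to 5 rows; each row shifts and turns the commanded pose from where the row before left it, along the tool's axes as they then stand; what a row does not reach is not made up. A row lasts 1/8 s, in which the tool goes at most 62.5 mm and 10.7 degrees, less where a joint would pass 70% of its speed; a pose out of reach is approached as far as the arm can. A call is refused whole if a number of a shift passes 1 or a number of a turn 1, either way. A call with a gripper value outside its range is refused whole. The fingers move at their own pace and stop on an object; "force" is the grip in N (left out, the last holds). Time passes only in rows, so rows that do not move let the fingers close. It gives the time, the measured TCP pose, the force, the opening and the grip force at its end, in the units of the state.
- robot.state(): the state, without advancing time (a new reading comes with each control period).
- robot.snapshot(name): name is "scene" or "side" or "wrist"; returns the picture (384x512x3 uint8, red, green, blue); there is no depth.
- robot.camera_info(name): a dict with "fx", "fy", "cx", "cy" (pixels), "dist_coeffs" ([k1, k2, p1, p2, k3] as OpenCV has them; the pictures are not rectified), "pose" (4x4, takes a point from camera to world coordinates); the wrist camera has in their place "mount" (4x4, takes a point from camera to tool coordinates, whose origin is the TCP and whose axes are the flange's). Camera axes: x right, y up, looking along -z (the intrinsics and any distortion apply to the point x, -y, -z); pixel columns grow to the right and rows downward; lengths in m; the calibration is good to about 2 mm. A picture is of the moment at which its call begins: read the wrist's pose just before it. camera_info takes no time and is no camera call.
- robot.close_job(): hands the job in; it is judged then, once.
The state is a dict: "time": time; "joints": joint angles; "dq": joint speeds; "joint_efforts": joint torques, N m; "eef_pos": TCP position; "tcp_rot": TCP orientation; "contact_force": force on the tool from outside, world axes, zero at the start; "ft_torque": the same for the moment, N m; "opening": finger opening in m; "grasp_force": force on a finger pad.
Only numpy, scipy, OpenCV 4.12 (cv2) and the standard library are available. Lean on these libraries where they do the work, as an engineer would, in place of code of your own. Each camera call takes 0.05 s, during which the arm holds its last target. There are 200 camera calls.

### The job

On the sweet counter the yellow-lidded tub has sold out but its flip marker still shows green, and the blue-lidded tub has just been refilled but its marker still shows red. With the fingertips only, tip each of these two hinged markers right over until it lies flat against its other stop, so that yellow shows red and blue shows green, in either order. Do not lift, tip or shove the tubs about, and leave the white-lidded tub with its marker and everything else on the counter where it is.

Things in the scene. Friction and masses are not known exactly. Their poses are not given: they have to be found in the camera images.
- tub_yellow: Loose clear tub, a few yellow sweets left, 120 x 110 x 80 mm, 0.7-1 kg, flat yellow lid (124 x 114 mm, top at 80 mm). Origin: centre of underside. Its x axis points roughly away from the robot, along the marker's hinge; y roughly to the robot's left. Two grey posts on the lid (10 x 22 mm, 53 mm high, 40 mm either side of the centre along x) carry the hinge.
- flag_yellow (a joint): Angle of the flip marker on the yellow tub. 0 = level over the tub's +y side (robot's left), green face up; pi/2 = upright; pi = level over its -y side, red face up. Hard stops at 0 and pi. Stiff hinge, about 0.035 N m: the 40 g paddle stays where it is left; about 1 N at its free edge moves it. Starts at 0 to 0.3.
- pivot_yellow (a point): Point on the hinge line of the yellow tub's marker, midway along it, straight above the tub's centre, 125 mm above the counter.
- edge_yellow (a point): Middle of the free edge of the yellow tub's marker: a flat paddle 60 mm wide along the hinge, 6 mm thick, reaching from 10 to 75 mm from the hinge line (this edge at 75 mm). When level it is 45 mm above the lid and overhangs it by 18 mm, so a fingertip fits beneath it from outside.
- tub_blue: Loose clear tub, full of blue sweets, 120 x 110 x 80 mm, 0.7-1 kg, flat blue lid (124 x 114 mm, top at 80 mm). Origin: centre of underside. Its x axis points roughly away from the robot, along the marker's hinge; y roughly to the robot's left. Two grey posts on the lid (10 x 22 mm, 53 mm high, 40 mm either side of the centre along x) carry the hinge.
- flag_blue (a joint): Angle of the flip marker on the blue tub. 0 = level over the tub's +y side (robot's left), green face up; pi/2 = upright; pi = level over its -y side, red face up. Hard stops at 0 and pi. Stiff hinge, about 0.035 N m: the 40 g paddle stays where it is left; about 1 N at its free edge moves it. Starts at 2.84 to pi.
- pivot_blue (a point): Point on the hinge line of the blue tub's marker, midway along it, straight above the tub's centre, 125 mm above the counter.
- edge_blue (a point): Middle of the free edge of the blue tub's marker: a flat paddle 60 mm wide along the hinge, 6 mm thick, reaching from 10 to 75 mm from the hinge line (this edge at 75 mm). When level it is 45 mm above the lid and overhangs it by 18 mm, so a fingertip fits beneath it from outside.
- tub_white: Loose clear tub, full of white sweets, 120 x 110 x 80 mm, 0.7-1 kg, flat white lid (124 x 114 mm, top at 80 mm). Origin: centre of underside. Its x axis points roughly away from the robot, along the marker's hinge; y roughly to the robot's left. Two grey posts on the lid (10 x 22 mm, 53 mm high, 40 mm either side of the centre along x) carry the hinge.
- flag_white (a joint): Angle of the flip marker on the white tub. 0 = level over the tub's +y side (robot's left), green face up; pi/2 = upright; pi = level over its -y side, red face up. Hard stops at 0 and pi. Stiff hinge, about 0.035 N m: the 40 g paddle stays where it is left; about 1 N at its free edge moves it. Starts at 0; leave it.
- edge_white (a point): Middle of the free edge of the white tub's marker: a flat paddle 60 mm wide along the hinge, 6 mm thick, reaching from 10 to 75 mm from the hinge line (this edge at 75 mm). When level it is 45 mm above the lid and overhangs it by 18 mm, so a fingertip fits beneath it from outside.
- tape: Bystander: loose orange roll of tape lying flat, 60 mm across, 24 mm high. Origin: centre of its underside.
- mint_tin: Bystander: loose red tin, 62 x 42 x 18 mm. Origin: centre of its underside.
- sweet_jar: Bystander: loose amber glass jar with a red cap, 68 mm across, 100 mm high. Origin: centre of its underside.
- sweet_can: Bystander: loose green can, 66 mm across, 90 mm high. Origin: centre of its underside.
- scoop: Bystander: loose spoon-shaped scoop, 180 mm long, lying on the counter. Origin: its underside, near the middle.
- pen_cup: Bystander: loose blue cup, 70 mm across, 85 mm high. Origin: centre of its underside.

How it is judged:
By the outcome, as a careful person would: the job done as asked, in the order asked, and still so for the second after the job is handed in, with the robot touching nothing.
It also fails if it takes over 64 s, if anything falls off the work surface, if the arm or the gripper's body presses on something with over 40 N, if the wrist force passes 120 N, or if a joint passes its speed limit or range.

## Working session

There is one attempt and no reset: what is moved stays moved. The work goes in short steps, Python scripts to look and compute and a tool call to move; the robot and the scene stay as the last step left them, time stands still between calls to the robot, and variables do not carry over. Pictures are saved under pics/ and viewed, at most 10 in all, crops included, and the job is handed in when it is done.

Besides the shell and the picture viewer there is one more tool, called after "Call:" as name(argument=value, ...) on one line, values as JSON. servo_tool: Moves the arm, as the interface text tells. Its arguments: {"type":"object","properties":{"rows":{"type":"array"},"force":{"type":"number"}},"required":["rows"]}

```bash
mkdir -p pics
python3 - <<'E'
from station import robot
import cv2,numpy as np
np.set_printoptions(precision=4,suppress=True)
s=robot.state();print(s['time'],s['eef_pos'],s['tcp_rot'],s['opening'])
for n in('scene','side'):
    cv2.imwrite(f'pics/{n}0.png',cv2.resize(robot.snapshot(n)[...,::-1],(800,600),interpolation=cv2.INTER_CUBIC))
for n in('scene','side','wrist'):
    c=robot.camera_info(n);print(n,{k:np.array(v) for k,v in c.items()})
E
```

```text
0.0 [0.1832 0.6231 0.2382] [[-0.9595  0.2818 -0.0004]
 [ 0.2818  0.9595 -0.0018]
 [-0.0001 -0.0019 -1.    ]] 0.0856798073133547
scene {'fx': array(426.9994), 'fy': array(426.9994), 'cx': array(254.9913), 'cy': array(186.5623), 'dist_coeffs': array([-0.0429,  0.    ,  0.    ,  0.    ,  0.    ]), 'pose': array([[-0.4663, -0.5833,  0.6651,  1.4035],
       [ 0.8846, -0.3009,  0.3563,  0.4415],
       [-0.0076,  0.7545,  0.6563,  0.9019],
       [ 0.    ,  0.    ,  0.    ,  1.    ]])}
side {'fx': array(490.1175), 'fy': array(490.1175), 'cx': array(266.3418), 'cy': array(193.6804), 'dist_coeffs': array([0.0228, 0.    , 0.    , 0.    , 0.    ]), 'pose': array([[ 0.9147,  0.2539, -0.3145,  0.1049],
       [-0.4041,  0.587 , -0.7015, -1.0488],
       [ 0.0065,  0.7688,  0.6395,  1.0619],
       [ 0.    ,  0.    ,  0.    ,  1.    ]])}
wrist {'fx': array(300.5943), 'fy': array(300.5943), 'cx': array(260.5961), 'cy': array(188.2605), 'dist_coeffs': array([0.0151, 0.    , 0.    , 0.    , 0.    ]), 'mount': array([[ 0.0001,  0.9508,  0.3098,  0.0798],
       [ 1.    ,  0.0001, -0.0007, -0.0001],
       [-0.0007,  0.3098, -0.9508, -0.1357],
       [ 0.    ,  0.    ,  0.    ,  1.    ]])}
```

View pics/scene0.png

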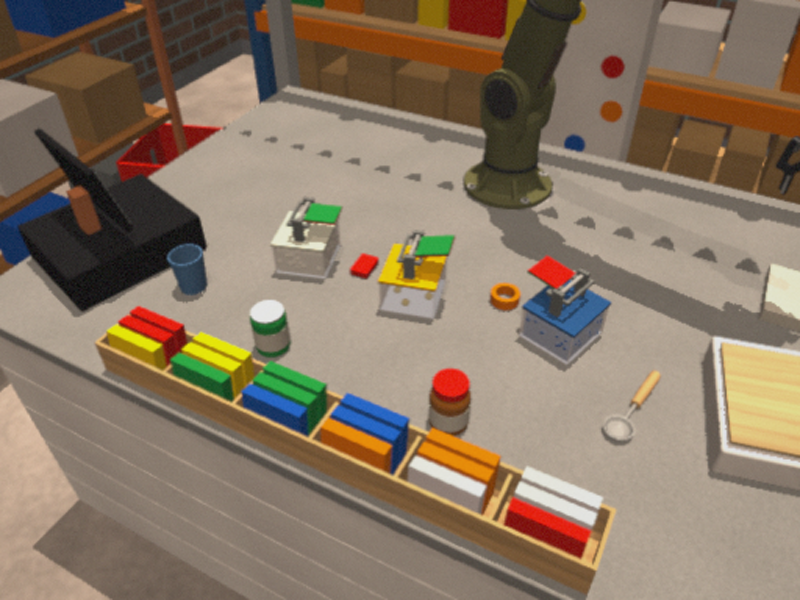

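View pics/side0.png

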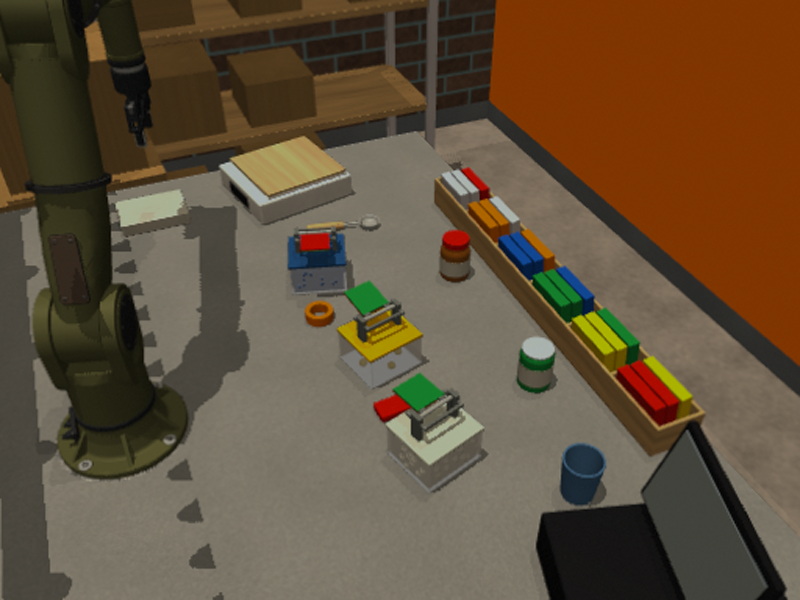

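The scene shows the yellow tub near (415,270) and the blue near (565,305). The tape is between them and the white tub is on the far left. I'll enlarge both tubs in both views.

Run:
```python
import cv2,numpy as np
from station import robot
I={n:robot.snapshot(n)[...,::-1] for n in('scene','side')}
def crop(n,x,y): 
    c=cv2.resize(I[n][y:y+75,x:x+100],(400,300),interpolation=cv2.INTER_CUBIC)
    return c
cv2.imwrite('pics/crops.png',np.vstack([np.hstack([crop('scene',222,138),crop('scene',312,155)]),np.hstack([crop('side',193,172),crop('side',155,130)])]))
```

```text
(no output)
```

View pics/crops.png

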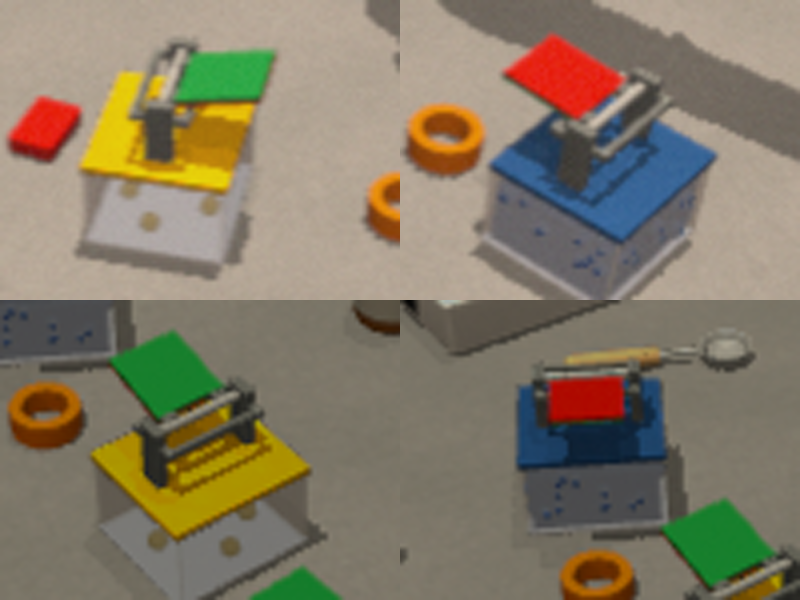

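```bash
cat > h.py <<'E'
import cv2,numpy as np
from scipy.optimize import least_squares
from station import robot
np.set_printoptions(precision=4,suppress=True)
C={n:robot.camera_info(n) for n in('scene','side')}
def intr(c): return np.array([[c['fx'],0,c['cx']],[0,c['fy'],c['cy']],[0,0,1]]),np.array(c['dist_coeffs'])
def proj(P,c,T=None):
    T=np.array(c['pose'] if T is None else T); K,d=intr(c)
    p=(np.atleast_2d(P)-T[:3,3])@T[:3,:3]*[1,-1,-1]
    return cv2.projectPoints(p,np.zeros(3),np.zeros(3),K,d)[0][:,0]
def at_z(uv,z,c,T=None):
    T=np.array(c['pose'] if T is None else T); K,d=intr(c)
    u=cv2.undistortPoints(np.array([[uv]],float),K,d)[0,0]
    r=T[:3,:3]@[u[0],-u[1],-1]; return T[:3,3]+r*(z-T[2,3])/r[2]
def pts(p,keys):
    x,y,yaw,th=p; out=[]
    for k,sx,sy in keys:
        if k=='L': q=[sx*.062,sy*.057,.08]
        else:
            r=.075 if sy>0 else .010; n=.003*(1 if th<np.pi/2 else -1)
            q=[sx*.03,r*np.cos(th)-n*np.sin(th),.125+r*np.sin(th)+n*np.cos(th)]
        c,s=np.cos(yaw),np.sin(yaw); out.append([x+c*q[0]-s*q[1],y+s*q[0]+c*q[1],q[2]])
    return np.array(out)
E
cat > fit.py <<'E'
from h import *
off={('y','scene'):(222,138,0,0),('b','scene'):(312,155,400,0),('y','side'):(193,172,0,300),('b','side'):(155,130,400,300)}
D={('y','scene'):{('L',-1,-1):(120,73),('L',1,-1):(83,166),('L',1,1):(228,188),('F',-1,1):(275,51),('F',1,1):(263,101),('F',1,-1):(176,100),('F',-1,-1):(190,52)},
('y','side'):{('L',-1,1):(93,455),('L',-1,-1):(178,533),('L',1,-1):(310,466),('F',-1,1):(112,357),('F',1,1):(175,330),('F',1,-1):(222,383),('F',-1,-1):(160,415)},
('b','scene'):{('L',1,-1):(490,165),('L',1,1):(622,235),('L',-1,1):(716,155),('F',-1,1):(555,35),('F',1,1):(505,72),('F',1,-1):(580,118),('F',-1,-1):(627,75)},
('b','side'):{('L',-1,-1):(518,465),('L',1,-1):(663,460),('L',-1,1):(518,378),('L',1,1):(663,378),('F',-1,1):(550,418),('F',1,1):(622,415)}}
for t,th0 in(('y',.15),('b',3.0)):
    def res(p):
        r=[]
        for n in('scene','side'):
            d=D[t,n];o=off[t,n];uv=np.array([[o[0]+(a-o[2])/4-.375,o[1]+(b-o[3])/4-.375] for a,b in d.values()])
            r.append(proj(pts(p,d.keys()),C[n])-uv)
        return np.vstack(r).ravel()
    c0=at_z((262,170) if t=='y' else (362,197),.08,C['scene'])
    s=least_squares(res,[c0[0],c0[1],0,th0],loss='soft_l1')
    print(t,s.x,'\n',res(s.x).reshape(-1,2).T)
    print(' edge',pts(s.x,[('F',0,1)]),' pivot',s.x[:2])
s=.64
for k,uv,z in(('tape',(505,291),.024),('tin',(365,264),.018),('jarcap',(451,382),.1),('can',(269,311),.09),('white lid -x-y',(290,208),.08),('white lid +x+y',(327,250),.08),('white +x-y',(274,243),.08),('wflag +y-x',(342,206),.125),('wflag+y+x',(332,222),.125),('scoop handle',(650,385),.01)):
    print(k,at_z((uv[0]*s,uv[1]*s),z,C['scene']))
E
python3 fit.py
```

```text
y [ 0.489  -0.0162  0.2539  0.2081] 
 [[-0.8397 -1.4029 -0.1316 -0.3163 -0.8132 -0.5996  0.079  -1.3945 -0.5317
   0.1157 -1.431  -0.7991  0.0491 -0.9141]
 [-0.2169  0.8997  0.909   0.2974 -0.2058  0.7367  0.8982 -1.1519  0.1052
  -0.8937  0.276  -0.5849  0.0838  0.1329]]
 edge [[0.4708 0.0542 0.1434]]  pivot [ 0.489  -0.0162]
b [ 0.4595  0.2852 -0.302   3.0426] 
 [[-0.8761 -0.335   0.5238 -0.5457 -0.4649 -0.6457 -0.1764 -1.0974  0.1505
  -0.5885 -1.2317 -0.9126 -0.2052]
 [-0.494   1.7424  0.0688  0.0305  0.0326  0.691   1.6377 -0.6537 -1.7468
   1.5277 -0.5605 -0.0484 -0.428 ]]
 edge [[0.4374 0.2142 0.1354]]  pivot [0.4595 0.2852]
tape [0.4144 0.1541 0.024 ]
tin [ 0.4615 -0.1428  0.018 ]
jarcap [0.7458 0.1821 0.1   ]
can [ 0.7348 -0.1815  0.09  ]
white lid -x-y [ 0.4321 -0.3476  0.08  ]
white lid +x+y [ 0.5235 -0.1931  0.08  ]
white +x-y [ 0.5534 -0.3031  0.08  ]
wflag +y-x [ 0.4297 -0.2116  0.125 ]
wflag+y+x [ 0.4884 -0.1993  0.125 ]
scoop handle [0.5183 0.4672 0.01  ]
```

Both tubs are located. With the tool fixed pointing down, I'll press the closed fingertips on the paddle's free edge from outside while moving up, then push it over. I'll do blue first, since its hinge is already aligned with the tool.

Call:
servo_tool(rows=[[1,[-1,-1,0],0],[1,[-1,-1,0],0],[1,[-1,-1,0],0],[1,[-1,-1,0],0],[1,[-1,-1,0],0]], force=20)

```text
time: 0.82
eef_pos: [0.2855, 0.436, 0.2392]
tcp_rot: [[-0.959, 0.282, 0.0], [0.282, 0.959, 0.0], [-0.0, 0.0, -1.0]]
contact_force: [0.7, 0.2, 0.1]
opening: 0.0002
grasp_force: 0.0
```

Call:
servo_tool(rows=[[1,[-1,-1,0],0],[1,[-1,-1,0],0],[1,[-1,-1,0],0],[1,[-1,-1,0],0],[1,[-1,-1,0],0]])

```text
time: 1.45
eef_pos: [0.387, 0.2499, 0.2393]
tcp_rot: [[-0.959, 0.282, 0.0], [0.282, 0.959, 0.0], [-0.0, 0.0, -1.0]]
contact_force: [0.5, -0.6, 0.2]
opening: -0.0001
grasp_force: 0.0
```

Call:
servo_tool(rows=[[1,[-1,-1,0],0],[1,[-1,-1,0],0],[1,[0,0,0],0],[1,[0,0,0],0]])

```text
time: 1.95
eef_pos: [0.4268, 0.1774, 0.2393]
tcp_rot: [[-0.96, 0.282, -0.0], [0.282, 0.96, 0.001], [0.001, 0.0, -1.0]]
contact_force: [-0.4, 0.3, -0.5]
opening: -0.0
grasp_force: 0.0
```

Run:
```python
from h import *
s=robot.state();im=robot.snapshot('wrist')[...,::-1].copy();c=robot.camera_info('wrist')
T=np.eye(4);T[:3,:3]=s['tcp_rot'];T[:3,3]=s['eef_pos'];W=T@np.array(c['mount'])
im=cv2.resize(im,(800,600),interpolation=cv2.INTER_CUBIC)
for p in([.4595,.2852,-.302,3.0426],[.489,-.0162,.2539,.2081]):
    for q in proj(pts(p,[('L',a,b) for a in(-1,1) for b in(-1,1)]+[('F',a,b) for a in(-1,1) for b in(-1,1)]),c,W):
        cv2.drawMarker(im,tuple(int(v/.64) for v in q),(255,0,255),0,12,1)
cv2.imwrite('pics/w1.png',im)
```

```text
(no output)
```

View pics/w1.png

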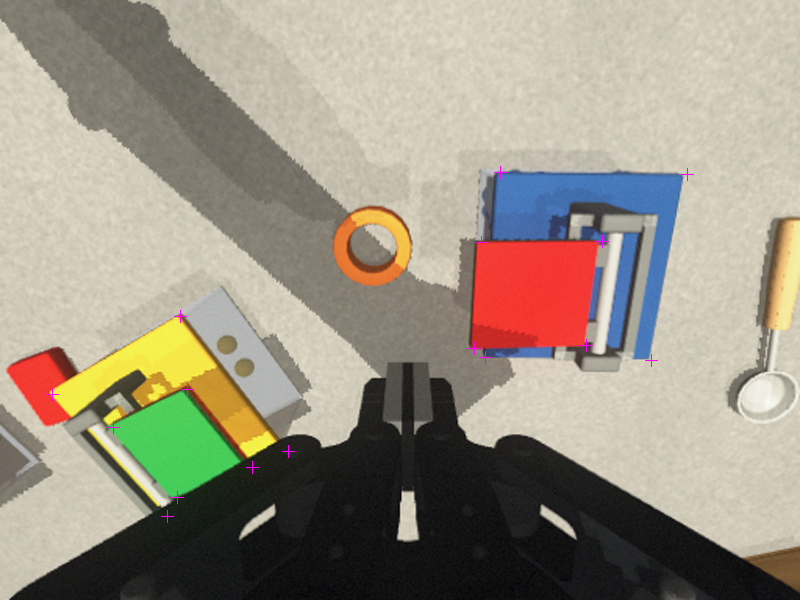

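The wrist view matches the fit. The red paddle's free edge is at column 472, about 2–3 mm further out than predicted. The closed fingers are only about 14 mm thick. I'll descend beside the edge.

Call:
servo_tool(rows=[[1,[0,0,1],0],[1,[0,0,1],0],[1,[0,0,1],0],[1,[0,0,0.8],0],[1,[0,0,0],0]])

```text
time: 2.62
eef_pos: [0.4252, 0.1773, 0.1237]
tcp_rot: [[-0.96, 0.28, -0.004], [0.28, 0.96, -0.002], [0.003, -0.003, -1.0]]
contact_force: [-0.3, -0.9, 0.6]
opening: 0.0001
grasp_force: 0.0
```

Call:
servo_tool(rows=[[1,[0,0.3,0],0],[1,[0,0.2,0],0],[1,[0,0.15,0],0],[1,[0,0,0],0],[1,[0,0,0],0]])

```text
time: 3.25
eef_pos: [0.4327, 0.1953, 0.1254]
tcp_rot: [[-0.959, 0.282, 0.0], [0.282, 0.959, -0.0], [-0.0, 0.0, -1.0]]
contact_force: [-0.3, -0.7, 0.1]
opening: -0.0001
grasp_force: 0.0
```

Call:
servo_tool(rows=[[1,[0,0.15,0],0],[1,[0,0,0],0],[1,[0,0,0],0]])

```text
time: 3.62
eef_pos: [0.4338, 0.1988, 0.125]
tcp_rot: [[-0.959, 0.283, -0.001], [0.283, 0.959, -0.001], [0.0, -0.001, -1.0]]
contact_force: [0.3, -3.5, 0.2]
opening: -0.0002
grasp_force: 1.8
```

Call:
servo_tool(rows=[[1,[0,0.08,0],0],[1,[0,0,0],0],[1,[0,0,0],0]])

```text
time: 4.0
eef_pos: [0.4347, 0.2021, 0.1254]
tcp_rot: [[-0.959, 0.282, 0.0], [0.282, 0.959, -0.0], [-0.0, 0.0, -1.0]]
contact_force: [-0.1, -3.2, 0.6]
opening: 0.0001
grasp_force: 1.8
```

```bash
cat > w.py <<'E'
from h import *
import sys
s=robot.state();im=robot.snapshot('wrist')[...,::-1].copy();print(s['time'],s['eef_pos'],s['contact_force'],s['ft_torque'])
cv2.imwrite(sys.argv[1],cv2.resize(im,(800,600),interpolation=cv2.INTER_CUBIC))
E
python3 w.py pics/w2.png
```

```text
4.0 [0.4347 0.2021 0.1254] [-0.1308 -3.2396  0.5555] [-0.7846  0.0303 -0.0101]
```

View pics/w2.png

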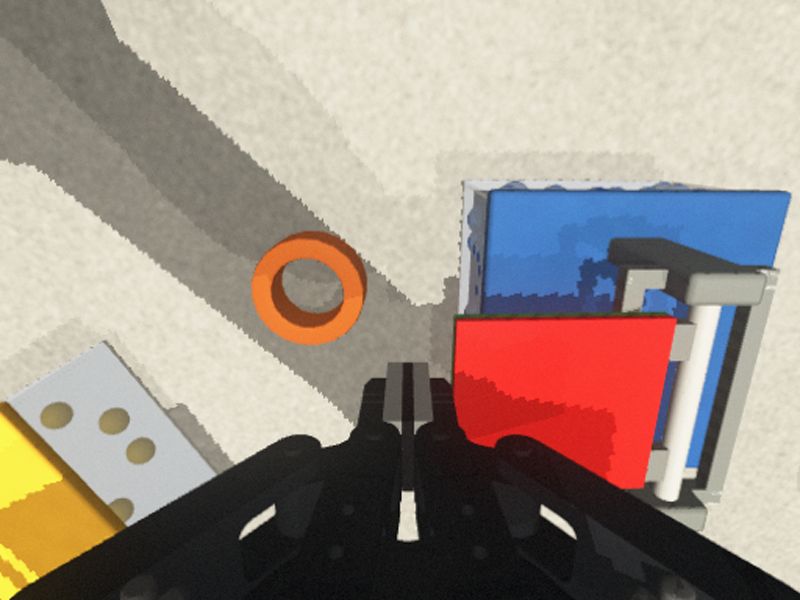

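The finger is now touching the red paddle's free edge at column 455 with about 3 N. I'll drag upward.

Call:
servo_tool(rows=[[1,[0,0,-0.2],0],[1,[0,0,-0.2],0],[1,[0,0,-0.1],0],[1,[0,0,0],0]])

```text
time: 4.55
eef_pos: [0.4346, 0.2021, 0.1408]
tcp_rot: [[-0.959, 0.282, 0.0], [0.282, 0.959, 0.0], [-0.0, 0.0, -1.0]]
contact_force: [-1.3, -4.3, 1.0]
opening: 0.0001
grasp_force: 2.3
```

```bash
python3 w.py pics/w3.png
python3 - <<'E'
from h import *
o=[]
for n,x,y in(('side',155,130),('scene',312,150)):
    o.append(cv2.resize(robot.snapshot(n)[...,::-1][y:y+75,x:x+100],(400,300),interpolation=cv2.INTER_CUBIC))
cv2.imwrite('pics/c3.png',np.vstack([np.hstack(o),cv2.resize(cv2.imread('pics/w3.png'),(800,600))[150:450]]))
E
```

```text
4.55 [0.4346 0.2021 0.1408] [-1.3249 -4.3437  1.0082] [-0.957   0.304   0.0008]
```

View pics/c3.png

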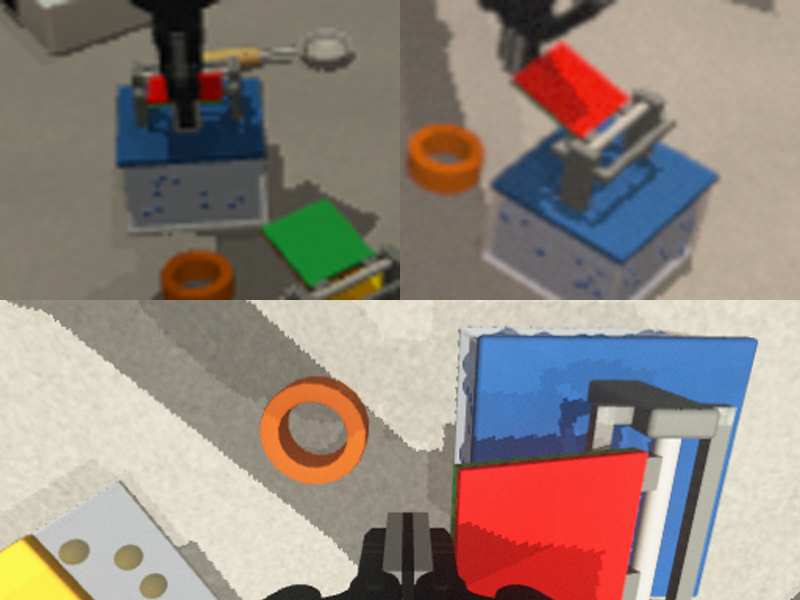

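It works: the paddle is rising (about 0.3 rad off its stop) and the tub hasn't visibly moved. I'll follow the arc.

Call:
servo_tool(rows=[[1,[0,0.13,-0.33],0],[1,[0,0.17,-0.32],0],[1,[0,0.23,-0.32],0],[1,[0,0.27,-0.28],0],[1,[0,0,0],0]])

```text
time: 5.32
eef_pos: [0.4422, 0.2275, 0.179]
tcp_rot: [[-0.96, 0.28, 0.003], [0.28, 0.96, 0.003], [-0.002, 0.004, -1.0]]
contact_force: [0.7, -0.2, -0.4]
opening: 0.0001
grasp_force: 0.0
```

Call:
servo_tool(rows=[[1,[0,0.32,-0.22],0],[1,[0,0.35,-0.18],0],[1,[0,0.37,-0.1],0],[1,[0,0.37,-0.05],0],[1,[0,0,0],0]])

```text
time: 5.95
eef_pos: [0.4534, 0.267, 0.1942]
tcp_rot: [[-0.96, 0.281, 0.0], [0.281, 0.96, 0.0], [-0.0, 0.0, -1.0]]
contact_force: [0.4, -0.4, 0.1]
opening: -0.0
grasp_force: 0.0
```

```bash
cat > v.py <<'E'
from h import *
import sys
o=[]
for n,x,y in(('side',int(sys.argv[2]),int(sys.argv[3])),('scene',int(sys.argv[4]),int(sys.argv[5]))):
    o.append(cv2.resize(robot.snapshot(n)[...,::-1][y:y+75,x:x+100],(400,300),interpolation=cv2.INTER_CUBIC))
w=cv2.resize(robot.snapshot('wrist')[...,::-1],(400,300))
cv2.imwrite(sys.argv[1],np.vstack([np.hstack(o),np.hstack([w,w*0])]))
E
python3 v.py pics/v1.png 155 110 312 135
```

```text
(no output)
```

View pics/v1.png

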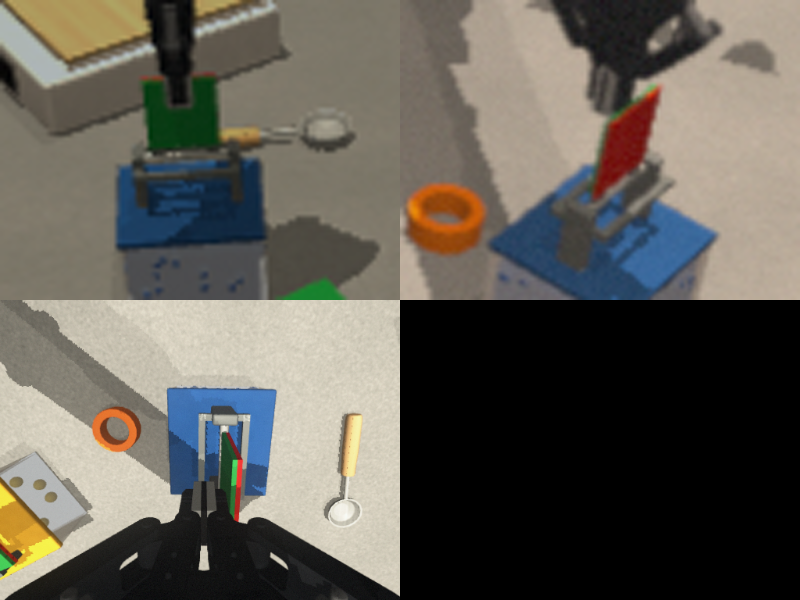

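The blue paddle stands almost upright, with the fingertip against its green face and the tub in place. I'll push it over and down.

Call:
servo_tool(rows=[[1,[0,0.5,0.1],0],[1,[0,0.55,0.1],0],[1,[0,0.33,0.2],0],[1,[0,0.33,0.2],0],[1,[0,0,0],0]])

```text
time: 6.72
eef_pos: [0.4673, 0.3156, 0.1752]
tcp_rot: [[-0.96, 0.281, -0.001], [0.281, 0.96, -0.001], [0.001, -0.001, -1.0]]
contact_force: [-1.1, -0.2, -0.6]
opening: -0.0001
grasp_force: 0.0
```

Call:
servo_tool(rows=[[1,[0,0.18,0.23],0],[1,[0,0.18,0.23],0],[1,[0,0.1,0.25],0],[1,[0,0,0],0]])

```text
time: 7.22
eef_pos: [0.4712, 0.3281, 0.1541]
tcp_rot: [[-0.96, 0.282, -0.001], [0.282, 0.96, -0.001], [0.001, -0.001, -1.0]]
contact_force: [-0.0, 0.4, -0.6]
opening: 0.0003
grasp_force: 0.0
```

Call:
servo_tool(rows=[[1,[0,0.1,0.27],0],[1,[0,0,0.1],0],[1,[0,0,0],0],[1,[0,0,0],0]])

```text
time: 7.72
eef_pos: [0.4726, 0.331, 0.1441]
tcp_rot: [[-0.959, 0.282, 0.0], [0.282, 0.959, 0.0], [-0.0, 0.0, -1.0]]
contact_force: [-0.2, 0.3, -0.1]
opening: 0.0001
grasp_force: 0.0
```

Call:
servo_tool(rows=[[1,[0,0,0.2],0],[1,[0,0,0],0],[1,[0,0,0],0]])

```text
time: 8.1
eef_pos: [0.4724, 0.331, 0.1378]
tcp_rot: [[-0.959, 0.282, -0.0], [0.282, 0.959, -0.0], [0.0, -0.0, -1.0]]
contact_force: [0.2, -0.5, -0.4]
opening: 0.0001
grasp_force: 0.0
```

Call:
servo_tool(rows=[[1,[0,0,0.07],0],[1,[0,0,0],0],[1,[0,0,0],0]])

```text
time: 8.48
eef_pos: [0.4727, 0.3312, 0.1361]
tcp_rot: [[-0.959, 0.282, 0.001], [0.282, 0.959, 0.0], [-0.0, 0.001, -1.0]]
contact_force: [-0.2, -0.1, 1.4]
opening: -0.0003
grasp_force: 1.0
```

Call:
servo_tool(rows=[[1,[0,0,0.05],0],[1,[0,0,0],0],[1,[0,0,0],0]])

```text
time: 8.85
eef_pos: [0.4728, 0.3312, 0.1359]
tcp_rot: [[-0.959, 0.282, 0.001], [0.282, 0.959, 0.001], [-0.0, 0.001, -1.0]]
contact_force: [-2.2, -1.4, 8.8]
opening: 0.0001
grasp_force: 4.5
```

Call:
servo_tool(rows=[[1,[0,0,0.05],0],[1,[0,0,0],0],[1,[0,0,0],0]])

```text
time: 9.22
eef_pos: [0.473, 0.3316, 0.1357]
tcp_rot: [[-0.959, 0.282, 0.001], [0.282, 0.959, 0.002], [-0.001, 0.002, -1.0]]
contact_force: [-3.7, -2.0, 15.6]
opening: -0.0003
grasp_force: 7.5
```

The blue paddle is firmly against its stop: 15 N with no further travel. Next I lift, go to yellow and spin −31°.

Call:
servo_tool(rows=[[1,[0,0,-0.6],0],[1,[0,0,-1],0],[1,[0,0,-1],0],[1,[0,0,-1],0]])

```text
time: 9.72
eef_pos: [0.4725, 0.3309, 0.242]
tcp_rot: [[-0.959, 0.282, 0.0], [0.282, 0.959, -0.0], [-0.0, 0.0, -1.0]]
contact_force: [0.9, 1.0, -1.1]
opening: 0.0001
grasp_force: 0.0
```

Call:
servo_tool(rows=[[1,[-0.25,-1,0],0],[1,[-0.25,-1,0],0],[1,[-0.25,-1,0],0],[1,[-0.25,-1,0],0],[1,[-0.25,-1,0],0]])

```text
time: 10.35
eef_pos: [0.4661, 0.1754, 0.2411]
tcp_rot: [[-0.959, 0.282, 0.0], [0.282, 0.959, 0.0], [-0.0, 0.0, -1.0]]
contact_force: [-0.3, 0.0, 0.5]
opening: 0.0002
grasp_force: 0.0
```

Call:
servo_tool(rows=[[1,[-0.25,-1,0],0],[1,[-0.25,-1,0],0],[1,[-0.25,-1,0],0],[1,[0,0,0],-0.13]])

```text
time: 10.85
eef_pos: [0.4626, 0.0813, 0.2413]
tcp_rot: [[-0.962, 0.273, 0.001], [0.273, 0.962, 0.0], [-0.0, 0.0, -1.0]]
contact_force: [0.5, 0.3, 0.3]
opening: -0.0003
grasp_force: 0.0
```

Call:
servo_tool(rows=[[1,[0,0,0],-1],[1,[0,0,0],-1],[1,[0,0,0],-1],[1,[0,0,0],-1],[1,[0,0,0],-1]])

```text
time: 11.48
eef_pos: [0.4624, 0.0851, 0.2409]
tcp_rot: [[-0.967, -0.254, 0.0], [-0.254, 0.967, 0.0], [-0.0, 0.0, -1.0]]
contact_force: [-0.7, 0.8, 0.4]
opening: 0.0
grasp_force: 0.0
```

Call:
servo_tool(rows=[[1,[0,0,0],0],[1,[0,0,0],0]])

```text
time: 11.72
eef_pos: [0.4624, 0.0844, 0.2409]
tcp_rot: [[-0.969, -0.248, 0.0], [-0.248, 0.969, 0.0], [-0.0, 0.0, -1.0]]
contact_force: [1.0, -0.4, -1.3]
opening: 0.0001
grasp_force: 0.0
```

```bash
sed -i 's/T\[:3,3\]=s/T[:3,3]=s/' h.py
python3 - <<'E'
from h import *
s=robot.state();im=robot.snapshot('wrist')[...,::-1].copy();c=robot.camera_info('wrist')
T=np.eye(4);T[:3,:3]=s['tcp_rot'];T[:3,3]=s['eef_pos'];W=T@np.array(c['mount'])
im=cv2.resize(im,(800,600),interpolation=cv2.INTER_CUBIC)
for p in([.4595,.2852,-.302,0],[.489,-.0162,.2539,.2081]):
    for q in proj(pts(p,[('L',a,b) for a in(-1,1) for b in(-1,1)]+[('F',a,b) for a in(-1,1) for b in(-1,1)]),c,W):
        cv2.drawMarker(im,tuple(int(v/.64) for v in q),(255,0,255),0,12,1)
cv2.imwrite('pics/w4.png',im);print(s['eef_pos'])
E
```

```text
[0.4624 0.0844 0.2409]
```

View pics/w4.png

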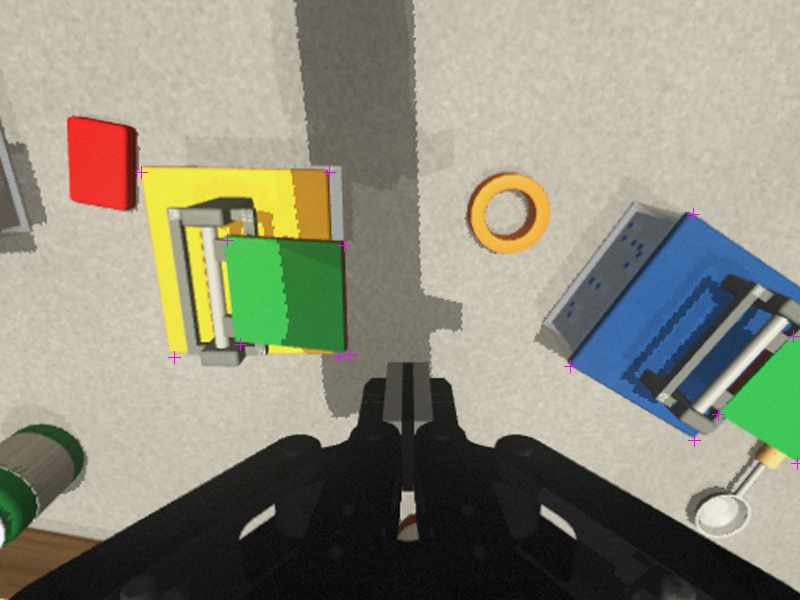

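The view matches the prediction: the green paddle's edge is at column 345, and blue shows green with its tub unmoved. I'll descend beside yellow's edge and make contact.

Call:
servo_tool(rows=[[1,[0,0,1],0],[1,[0,0,1],0],[1,[0,0,1],0],[1,[0,0,0.6],0],[1,[0,0,0],0]])

```text
time: 12.4
eef_pos: [0.4613, 0.0836, 0.1316]
tcp_rot: [[-0.969, -0.248, -0.003], [-0.248, 0.969, -0.001], [0.003, -0.001, -1.0]]
contact_force: [-0.3, -0.3, -0.0]
opening: -0.0
grasp_force: 0.0
```

Call:
servo_tool(rows=[[1,[0,-0.3,0],0],[1,[0,-0.15,0],0],[1,[0,0,0],0],[1,[0,0,0],0]])

```text
time: 12.9
eef_pos: [0.466, 0.0709, 0.1332]
tcp_rot: [[-0.969, -0.249, 0.001], [-0.249, 0.969, 0.001], [-0.001, 0.0, -1.0]]
contact_force: [0.0, 0.1, 0.2]
opening: 0.0001
grasp_force: 0.0
```

Call:
servo_tool(rows=[[1,[0,-0.1,0],0],[1,[0,0,0],0],[1,[0,0,0],0]])

```text
time: 13.28
eef_pos: [0.4665, 0.0679, 0.1328]
tcp_rot: [[-0.969, -0.249, 0.0], [-0.249, 0.969, 0.0], [-0.0, 0.0, -1.0]]
contact_force: [-0.0, -0.4, 0.3]
opening: 0.0001
grasp_force: 0.0
```

Call:
servo_tool(rows=[[1,[0,-0.08,0],0],[1,[0,0,0],0],[1,[0,0,0],0]])

```text
time: 13.65
eef_pos: [0.4671, 0.0657, 0.1328]
tcp_rot: [[-0.969, -0.249, -0.0], [-0.249, 0.969, 0.0], [0.0, 0.0, -1.0]]
contact_force: [-0.1, 1.7, 0.3]
opening: 0.0002
grasp_force: 0.5
```

Call:
servo_tool(rows=[[1,[0,-0.08,0],0],[1,[0,0,0],0],[1,[0,0,0],0]])

```text
time: 14.02
eef_pos: [0.4676, 0.0637, 0.1329]
tcp_rot: [[-0.968, -0.249, -0.0], [-0.249, 0.968, 0.001], [-0.0, 0.001, -1.0]]
contact_force: [-1.1, 4.1, 0.9]
opening: 0.0002
grasp_force: 1.8
```

Call:
servo_tool(rows=[[1,[0,0,-0.2],0],[1,[0,-0.12,-0.3],0],[1,[0,-0.17,-0.32],0],[1,[0,-0.23,-0.3],0],[1,[0,-0.27,-0.28],0]])

```text
time: 14.65
eef_pos: [0.4738, 0.0397, 0.1758]
tcp_rot: [[-0.969, -0.249, 0.0], [-0.249, 0.969, 0.0], [-0.0, 0.0, -1.0]]
contact_force: [-3.3, 2.9, 2.1]
opening: 0.0001
grasp_force: 1.6
```

Call:
servo_tool(rows=[[1,[0,-0.32,-0.22],0],[1,[0,-0.35,-0.18],0],[1,[0,-0.37,-0.08],0],[1,[0,-0.37,-0.02],0],[1,[0,0,0],0]])

```text
time: 15.28
eef_pos: [0.4842, -0.0022, 0.1896]
tcp_rot: [[-0.969, -0.247, -0.0], [-0.247, 0.969, -0.001], [0.0, -0.001, -1.0]]
contact_force: [-0.7, -0.2, 0.3]
opening: -0.0001
grasp_force: 0.0
```

```bash
python3 v.py pics/v2.png 190 150 222 120
```

View pics/v2.png

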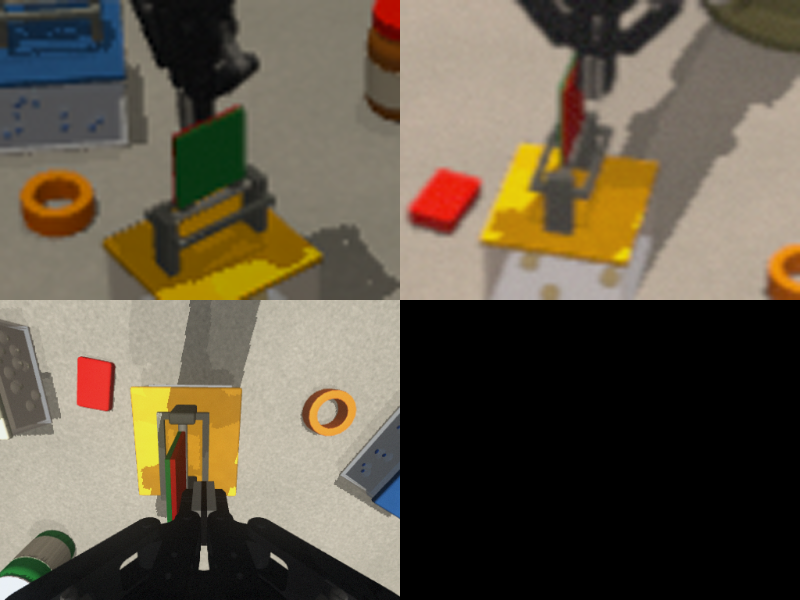

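Yellow is upright and its tub hasn't moved. I'll push it over.

Call:
servo_tool(rows=[[1,[0,-0.45,0.03],0],[1,[0,-0.47,0.04],0],[1,[0,-0.33,0.2],0],[1,[0,-0.33,0.2],0],[1,[0,0,0],0]])

```text
time: 16.05
eef_pos: [0.4956, -0.0478, 0.175]
tcp_rot: [[-0.969, -0.247, -0.001], [-0.247, 0.969, -0.001], [0.001, -0.0, -1.0]]
contact_force: [0.2, -0.3, -0.5]
opening: -0.0
grasp_force: 0.0
```

Call:
servo_tool(rows=[[1,[0,-0.18,0.23],0],[1,[0,-0.18,0.23],0],[1,[0,-0.1,0.25],0],[1,[0,-0.1,0.27],0],[1,[0,0,0],0]])

```text
time: 16.68
eef_pos: [0.4995, -0.0631, 0.1454]
tcp_rot: [[-0.969, -0.248, -0.002], [-0.248, 0.969, -0.0], [0.002, 0.0, -1.0]]
contact_force: [0.1, -0.1, -0.1]
opening: -0.0001
grasp_force: 0.0
```

Call:
servo_tool(rows=[[1,[0,0,0.1],0],[1,[0,0,0.1],0],[1,[0,0,0],0],[1,[0,0,0],0]])

```text
time: 17.18
eef_pos: [0.5001, -0.0627, 0.1404]
tcp_rot: [[-0.969, -0.249, 0.0], [-0.249, 0.969, 0.0], [-0.0, 0.0, -1.0]]
contact_force: [-0.8, 0.1, -0.2]
opening: 0.0
grasp_force: 0.0
```

Call:
servo_tool(rows=[[1,[0,0,0.15],0],[1,[0,0,0],0],[1,[0,0,0],0]])

```text
time: 17.55
eef_pos: [0.5005, -0.0629, 0.1361]
tcp_rot: [[-0.969, -0.249, 0.001], [-0.249, 0.969, 0.0], [-0.001, -0.0, -1.0]]
contact_force: [0.5, -0.2, 1.9]
opening: 0.0001
grasp_force: 1.4
```

Call:
servo_tool(rows=[[1,[0,0,0.05],0],[1,[0,0,0],0],[1,[0,0,0],0]])

```text
time: 17.92
eef_pos: [0.5007, -0.0629, 0.1359]
tcp_rot: [[-0.969, -0.249, 0.001], [-0.249, 0.969, 0.001], [-0.001, 0.001, -1.0]]
contact_force: [-3.3, 0.5, 11.8]
opening: -0.0004
grasp_force: 6.0
```

Yellow is on its stop too. I'll lift clear and check.

Call:
servo_tool(rows=[[1,[0,0,-0.5],0],[1,[0,0,-1],0],[1,[0,0,-1],0],[1,[0,0,-1],0],[1,[0,0,0],0]])

```text
time: 18.55
eef_pos: [0.5015, -0.063, 0.2418]
tcp_rot: [[-0.969, -0.249, 0.005], [-0.249, 0.969, 0.001], [-0.005, -0.0, -1.0]]
contact_force: [-0.3, 0.0, -0.4]
opening: 0.0003
grasp_force: 0.0
```

Run:
```python
from h import *
o=[]
for n,x,y in(('side',180,115),('scene',165,110)):
    o.append(cv2.resize(robot.snapshot(n)[...,::-1][y:y+225,x-60:x+240],(400,300),interpolation=cv2.INTER_CUBIC))
w=cv2.resize(robot.snapshot('wrist')[...,::-1],(400,300))
cv2.imwrite('pics/v3.png',np.vstack([np.hstack(o),np.hstack([w,w*0])]))
```

```text
(no output)
```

View pics/v3.png

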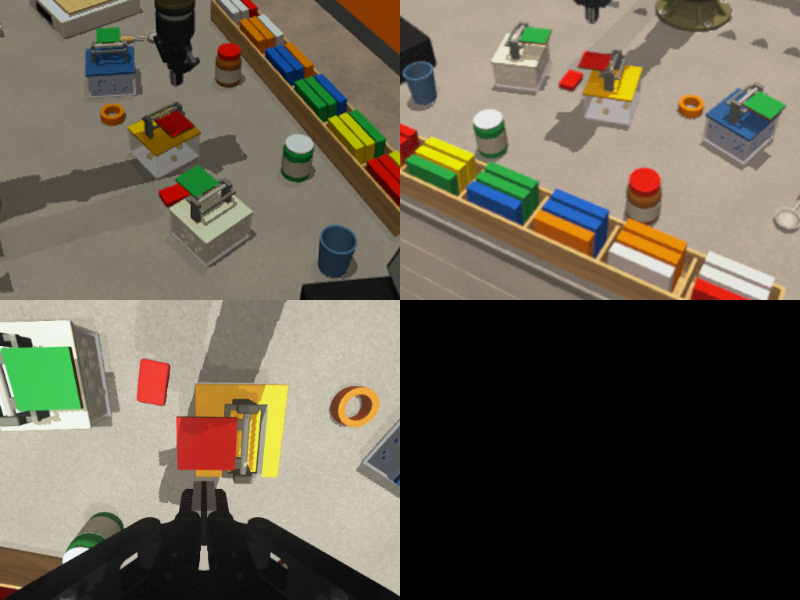

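Yellow shows red and blue shows green, both lying flat, and everything else is in place.

```bash
python3 -c "from station import robot;print(robot.close_job())"
```

```text
the job is handed in; nothing more can be done
None
```

The job is done and handed in: the yellow tub's marker now lies flat showing red and the blue tub's flat showing green, with no visible movement of the tubs, the white marker or anything else in the final pictures (about 19 s of the 64 s used).

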